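# Roll the yellow rod into the vee and clamp it

### The job

Clamp the yellow moulded rod for sawing: lay it on the flat table of the blue clamping press, lengthwise with the vee, and let go, then roll it down into the vee under the raised clamp foot. Let it settle there by itself, untouched, its middle under the foot, before you swing the red-knobbed lever over and all the way down, so that the foot holds the rod when you let go. Leave the other rods and everything else on the bench where they are.

Things in the scene. Friction and masses are not known exactly. Their poses are not given: they have to be found in the camera images.
- rod_yellow_center (a point): Centre of the yellow plastic rod, a plain cylinder 30 mm across and 140 mm long, about 0.12 kg; x runs along it (y and z turn as it rolls). It starts in one of the rack's three places, level, along the rack's x axis, its axis 52 mm above the bench. It rolls easily but stops on level ground; a slope over 5 degrees sets it rolling.
- rod_red_center (a point): Centre of the red rod of the same size, in another place of the rack. To be left there.
- rod_blue_center (a point): Centre of the blue rod of the same size, in another place of the rack. To be left there.
- rack: Fixed grey rod rack, 125 mm (x) by 260 mm (y); origin at the centre of its underside, on the bench. Three places at y = -80, 0 and 80 mm. Rods lie along its x axis in notches on two rails at x = -45 and 45 mm, their axes 52 mm and the notch edges 50 mm above the bench; between the rails only the 6 mm base plate lies under them.
- vee_seat (a point): Axis point of a 30 mm rod seated mid-vee in the fixed blue clamping press, straight under the clamp foot, 42 mm above the bench. Axes: x along the vee, y from the vee to the flat table, z up. The steel anvil spans x = -45 to 45 mm; along y: 90 degree vee from -30 to 20 mm, 12 degree lead-in slope falling to the vee from 54 to 20 mm, level table from 54 to 156 mm.
- foot_face (a point): Centre of the clamp foot's black underside, 24 mm across, straight over the vee: 80 mm above the bench with the lever up (a seated rod's top is at 57), so the rod rolls in under it and cannot be lowered in. The head over it is 36 mm wide along x, reaches to y = 18 mm from the vee, 98 to 142 mm above the bench; the column stands at y = -60 to -96 mm.
- table_mid (a point): Centre of the top of the press's level table, 48 mm above the bench, 105 mm along y from the vee; axes as for the vee. A rod lying on the table has its axis 63 mm above the bench. A keeper rail 8 mm high closes the table 51 mm farther out along y. A rod whose axis comes within 54 mm of the vee along y rolls down the lead-in into it by itself.
- lever_pivot (a point): The lever's pivot: 158 mm above the bench, at y = -20 mm of the vee, in the middle of the head's width; axes as for the vee.
- lever_knob (a point): Centre of the red ball knob, 30 mm in diameter, 130 mm from the pivot at the end of a 12 mm steel rod. The lever swings in the press's y-z plane.
- lever (a joint): Clamp lever angle, rad. 0: up, leaning 10 degrees back, away from the table; it swings over towards the table to its stop at 1.35, 23 degrees above level. Pivot to knob points (1.745 minus the angle) rad above the press's y axis. Starts below 0.12. Stays where left (friction: 3.5 N at the knob). The foot meets a seated rod at 1.15, then its spring builds up to 12 N (2 N more at the knob).
- jar_red: Red pigment jar, 56 mm across, loose on the bench, origin at its underside. Bystander.
- jar_blue: Blue pigment jar, 56 mm across, loose, origin at its underside. Bystander.
- jar_ochre: Amber pigment jar, 56 mm across and 70 mm tall, loose, between rack and press, origin at its underside. Bystander.
- saw: Small hacksaw lying on the bench beyond the press, about 300 mm long, loose. Bystander.
Things that resemble listed ones, but are neither listed nor needed, are in the scene too. Of the things shaped like the part that bears rod_yellow_center, the yellow one is meant.

How it is judged:
By the outcome, as a careful person would: the job done as asked, in the order asked, and still so for the second after the job is handed in, with the robot touching nothing.
It also fails if it takes over 69 s, if anything falls off the work surface, if the arm or the gripper's body presses on something with over 40 N, if the wrist force passes 120 N, or if a joint passes its speed limit or range.

### The arm

A 7-joint arm with a two-finger parallel gripper is mounted at the origin on the work surface. World frame = base frame: x ahead of the robot, y to its left, z up, the work surface at z = 0. Lengths are in m, angles in rad, forces in N, time in s.
With the tool pointing down it reaches from about 0.35 to 0.9 m from the base axis. Payload 8.1 kg.
Tool frame: the origin (TCP) lies on the centre line of the jaws, within the pads' length; the fingertips stand 19 mm ahead of it and the grasp point (between the pads) is the TCP; z points along the fingers, y is the direction in which the jaws open and shut (so a half turn about z gives the same grasp; the last joint's range is limited). The gripper opens to 92 mm and grips with 3 to 60 N. Pads are 19 mm wide; open, the fingers measure 130 mm over their backs; the gripper's body (75 mm by 190 mm) begins 47 mm behind the grasp point.
Start: joints at [-1.203, 0.434, 0.025, 1.573, -0.012, 1.134, -0.075], TCP at [0.284, 0.557, 0.246] pointing down, gripper open.
Joint ranges: [-2.62, 2.62], [-0.44, 2.09], [-1.27, 1.32], [0.08, 2.57], [-1.32, 4.46], [0.12, 2], [-2.74, 2.74]. Speed limits (rad/s): [2.22, 2.22, 3.01, 3.01, 3.14, 3.14, 3.14].

### API

Orientations are given as a rotation vector (axis times angle).
In Python, from cell import monitor, imaging, workorder, outline_of gives the robot as it stands.
- The arm moves only by the tool move_arm, never from a script. Its argument "series" is a list of rows, each a list of 6 numbers: the shift along the world's x, y, z in cm, then the turn, a rotation vector about the world's x, y, z in degrees. A call has 1 to 8 rows; each row shifts and turns the commanded pose from where the row before left it; what a row does not reach is not made up. A row lasts 1/10 s, in which the tool goes at most 50 mm and 8.59 degrees, less where a joint would pass 70% of its speed; a pose out of reach is approached as far as the arm can. A call with a gripper value outside its range is refused whole. "grip" is the opening, from 0 (shut) to 1 (fully open), set as the call begins (left out, the last holds). The fingers move at their own pace and stop on an object; "force" is the grip in N (left out, the last holds). Time passes only in rows, so rows that do not move let the fingers close. It gives the time, the measured TCP pose, the force and the opening at its end, in the units of the state.
- monitor.observe(): the state, without advancing time (a new reading comes with each control period).
- imaging.get_image(name): name is "scene" or "top" or "wrist"; returns a dict with "color" (480x640x3 uint8, red, green, blue), "fx", "fy", "cx", "cy" (pixels), "rvec" (rotation vector, rad) and "tvec" (3), from world to camera coordinates, as OpenCV has them; the wrist camera has in their place "mount" (4x4, takes a point from camera to tool coordinates, whose origin is the TCP and whose axes are the flange's). Camera axes: x right, y down, z forward; pixel columns grow to the right and rows downward; lengths in m; the calibration is good to about 2 mm. A picture is of the moment at which its call begins: read the wrist's pose just before it. There is no depth.
- workorder.sign_off(): hands the job in, once; it reports no verdict.
Trained networks look in the newest picture that a camera, given by its name, has taken for a name from the list of things; names that differ only in an ending like _2 or _b are one class to them, and where a whole thing is asked for, a point or a joint stands for the part that bears it (a point fixed in the world has none). Each returns a list of dicts, best first, with "p" (0 to 1); they miss things now and then, are a little off and sometimes report something else, mostly with a low value. They report only what shows in the picture. A call takes as long as a camera call. They do not tell look-alikes from the thing itself.
- outline_of(camera, thing): "mask" (480x640 bool, what is visible of it) and "rect" ([left, top, width, height] in pixels, round what is visible of it).
The state is a dict: "clock": time; "joints": joint angles; "dq": joint speeds; "joint_efforts": joint torques, N m; "position": TCP position; "ee_rot": TCP orientation; "force": force on the tool from outside, world axes, zero at the start; "ft_torque": the same for the moment, N m; "width": opening from 0.0 (shut) to 1.0 (fully open).
Only numpy, scipy, OpenCV 4.12 (cv2) and the standard library are available. Lean on these libraries where they do the work, as an engineer would, in place of code of your own. Each camera call takes 0.05 s, during which the arm holds its last target. There are 200 camera calls.

## Working session

There is one attempt and no reset: what is moved stays moved. The work goes in short steps, Python scripts to look and compute and a tool call to move; the robot and the scene stay as the last step left them, time stands still between calls to the robot, and variables do not carry over. Pictures are saved under pics/ and viewed, about 8 in all and at most 12, crops included, and the job is handed in when it is done.

Besides the shell and the picture viewer there is one more tool, called after "Request:" by a JSON object that holds its "fn" and its "kwargs". move_arm: Moves the arm, as the interface text tells. Its arguments: {"type":"object","properties":{"series":{"type":"array"},"grip":{"type":"number"},"force":{"type":"number"}},"required":["series"]}

```bash
mkdir -p pics; ls
cat > h.py <<'E'
import numpy as np, cv2
from cell import monitor, imaging, workorder, outline_of
def save(n,f,crop=None):
    im=imaging.get_image(n); c=im['color'][:,:,::-1]
    cv2.imwrite('pics/'+f,c); return im
def ray(im,uv):
    R,_=cv2.Rodrigues(np.array(im['rvec'],float)); t=np.array(im['tvec'],float)
    o=-R.T@t; d=R.T@np.array([(uv[0]-im['cx'])/im['fx'],(uv[1]-im['cy'])/im['fy'],1.]); return o,d
def at_z(im,uv,z):
    o,d=ray(im,uv); return o+d*(z-o[2])/d[2]
def proj(im,P):
    K=np.array([[im['fx'],0,im['cx']],[0,im['fy'],im['cy']],[0,0,1.]])
    return cv2.projectPoints(np.array(P,float).reshape(-1,3),np.array(im['rvec'],float),np.array(im['tvec'],float),K,None)[0][:,0]
E
python3 - <<'E'
from h import *
s=monitor.observe(); print(s)
a=save('top','top0.png'); b=save('scene','scene0.png')
for n,im in(('top',a),('scene',b)):
    print(n,im['fx'],im['cx'],im['cy'],ray(im,(320,240)))
    for t in ['rod_yellow_center','rack','lever_knob','jar_ochre','vee_seat','foot_face','saw']:
        try: r=outline_of(n,t)
        except Exception as e: print(t,e); continue
        print(t,[(round(x['p'],2),[int(v) for v in x['rect']]) for x in r])
E
```

```text
pics
{'clock': 0.0, 'joints': array([-1.20261135,  0.43522527,  0.02497312,  1.57408302, -0.01158052,
        1.13400081, -0.07508428]), 'dq': array([-0.0009518 ,  0.00075535, -0.00034296, -0.00174866, -0.00169768,
        0.00046176,  0.00071981]), 'joint_efforts': array([ 3.50862337e-06, -6.67861247e+01,  9.84785557e-01, -3.14442444e+01,
       -6.05003536e-02,  4.31130175e-02,  2.07894050e-04]), 'position': array([0.28332923, 0.55655613, 0.24494898]), 'ee_rot': array([-7.32717979e-01, -3.05473587e+00,  2.44699123e-03]), 'force': array([ 0.71598151,  0.11914894, -1.05653169]), 'ft_torque': array([-0.03972308,  0.00424459,  0.00108723]), 'width': 1.0011742124171565}
top 590.7880985237102 330.64458087994836 239.34343072152137 (array([0.36444429, 0.03401392, 1.21178782]), array([ 0.17208679,  0.02517832, -0.98492541]))
rod_yellow_center [(0.74, [173, 210, 19, 73]), (0.66, [176, 359, 72, 15]), (0.6, [389, 330, 54, 64])]
rack [(0.6, [161, 220, 134, 64])]
lever_knob [(0.74, [500, 203, 49, 38])]
jar_ochre [(0.68, [314, 287, 28, 30]), (0.34, [217, 211, 16, 71])]
vee_seat [(0.59, [390, 206, 154, 87])]
foot_face [(0.16, [216, 210, 20, 73])]
saw [(0.72, [368, 137, 144, 56]), (0.27, [392, 204, 154, 87])]
scene 539.0358875137537 313.71622847294947 246.27902945060066 (array([0.95525528, 0.71510092, 0.67135597]), array([-0.43649433, -0.73234219, -0.52289502]))
rod_yellow_center [(0.98, [353, 225, 36, 42]), (0.95, [374, 386, 92, 56]), (0.84, [470, 323, 76, 63]), (0.49, [316, 346, 151, 130])]
rack [(0.62, [316, 348, 155, 128])]
lever_knob [(0.57, [229, 120, 18, 67])]
jar_ochre [(0.68, [358, 271, 30, 44])]
vee_seat [(0.93, [204, 119, 120, 180])]
foot_face [(0.44, [245, 221, 10, 7]), (0.36, [207, 124, 113, 173])]
saw [(0.82, [163, 248, 65, 85])]
```

View pics/top0.png

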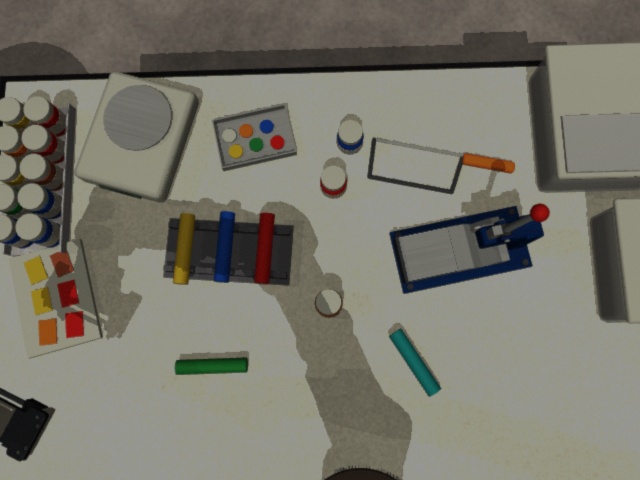

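View pics/scene0.png

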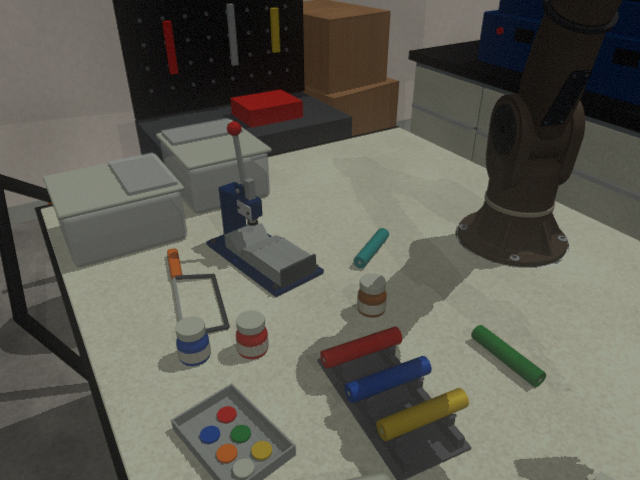

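Top view: the rack rods are yellow (184,248), blue (225,246) and red (265,248). Loose look-alikes are green (211,366) and teal (415,362). I choose the yellow one in the rack at (184,248). The press is at (460,248), with the table on the left (+y) and the column on the right. The knob is at (540,213).

Run:
```python
from h import *
a=imaging.get_image('top'); c=a['color'][:,:,::-1].copy()
b=imaging.get_image('scene'); cb=b['color'][:,:,::-1].copy()
A=cv2.resize(c[195:300,380:560],None,fx=4.4,fy=4.4,interpolation=cv2.INTER_CUBIC)
B=cv2.resize(c[200:300,155:300],None,fx=2.2,fy=2.2,interpolation=cv2.INTER_CUBIC)
cv2.imwrite('pics/press.png',cv2.convertScaleAbs(A,alpha=1.8)); 
cv2.imwrite('pics/rack.png',B)
hsv=cv2.cvtColor(c,cv2.COLOR_BGR2HSV)
def blob(lo,hi,box):
    m=cv2.inRange(hsv,lo,hi); k=np.zeros_like(m); x,y,w,h=box; k[y:y+h,x:x+w]=m[y:y+h,x:x+w]; 
    p=cv2.findNonZero(k); return cv2.minAreaRect(p),len(p)
for n,lo,hi,box in [('yel',(18,120,60),(35,255,255),(165,205,35,85)),('blue',(105,120,40),(125,255,255),(210,205,30,85)),('red',(0,150,50),(8,255,255),(250,205,30,85)),('knob',(0,150,60),(10,255,255),(525,195,30,40))]:
    r,k=blob(lo,hi,box); print(n,r,k)
    bp=cv2.boxPoints(r); z=.058 if n!='knob' else .286
    P=[at_z(a,q,z) for q in bp]; print(np.round(np.mean(P,0),4)); e=[P[1]-P[0],P[2]-P[1]]; L=max(e,key=np.linalg.norm); print('len',np.linalg.norm(L),'ang',np.degrees(np.arctan2(L[1],L[0])))
```

```text
yel ((183.3861541748047, 248.13861083984375), (15.323573112487793, 70.84664916992188), 5.710593223571777) 1023
[0.5578 0.3348 0.058 ]
len 0.1418763027929643 ang -4.5176144689807805
blue ((223.93067932128906, 246.1930694580078), (14.826053619384766, 70.4486312866211), 5.710593223571777) 1017
[0.5595 0.2542 0.058 ]
len 0.14122001657414873 ang -5.193618503944347
red ((263.98687744140625, 247.6510467529297), (14.727033615112305, 70.2566146850586), 4.969740867614746) 994
[0.5544 0.1747 0.058 ]
len 0.14075196912779456 ang -5.1263277893862655
knob ((539.5, 212.5), (17.0, 17.0), 90.0) 250
[ 0.5613 -0.2938  0.286 ]
len 0.02782972342972013 ang 174.93946086228448
```

View pics/press.png

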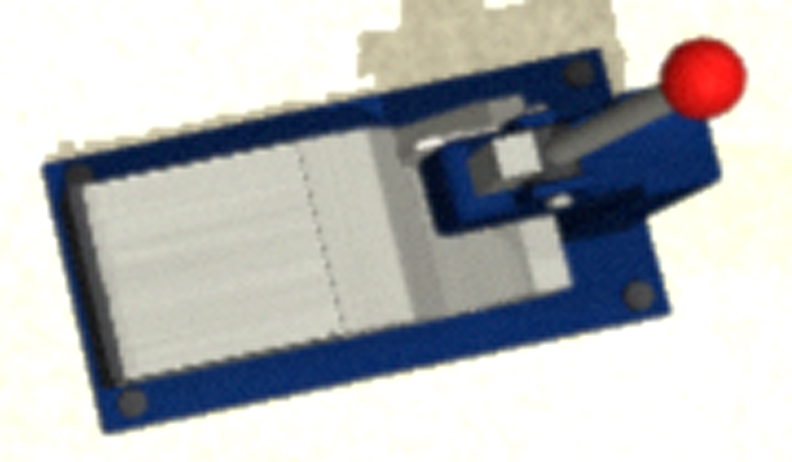

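Crop of the press: the table's lead-in edge is at crop (300,148)–(342,332), the vee edge at (370,130)–(412,318), and the keeper rail's inner edge at (85,185)–(125,378). I'll fit the pose from these.

Run:
```python
from h import *
from scipy.optimize import least_squares
a=imaging.get_image('top'); b=imaging.get_image('scene')
obs=[(300,148,45,54,48),(342,332,-45,54,48),(370,130,45,20,40.8),(412,318,-45,20,40.8),(85,185,45,156,56),(125,378,-45,156,56),(570,287,-45,-30,50.8)]
uv=np.array([(o[0]/4.4+380,o[1]/4.4+195) for o in obs]); L=np.array([o[2:] for o in obs])/1e3
def W(p,L):
    c,s=np.cos(p[2]),np.sin(p[2]); return np.c_[p[0]+c*L[:,0]-s*L[:,1],p[1]+s*L[:,0]+c*L[:,1],L[:,2]]
r=least_squares(lambda p:(proj(a,W(p,L))-uv).ravel(),[.53,-.2,0.2],loss='soft_l1')
p=r.x; print(p,np.degrees(p[2])); print(np.round(proj(a,W(p,L))-uv,2))
print('vee',W(p,np.array([[0,0,.042]])),'table',W(p,np.array([[0,.105,.063]])))
for q in (0,.06,.12):
    k=np.array([[0,-.02+.13*np.cos(1.745-q),.158+.13*np.sin(1.745-q)]]); print(q,W(p,k),proj(a,W(p,k)),proj(b,W(p,k)))
np.save('p.npy',p)
# check in scene
c=b['color'][:,:,::-1].copy()
for x in proj(b,W(p,L)): cv2.circle(c,tuple(int(round(v)) for v in x),1,(0,0,255),-1)
for x in proj(b,[[.5578,.3348,.067],[.5578-.07,.3348+.0061,.052],[.5578+.07,.3348-.0061,.052]]): cv2.circle(c,tuple(int(round(v)) for v in x),2,(255,0,255),-1)
cv2.imwrite('pics/sc.png',cv2.convertScaleAbs(cv2.resize(c[110:480,190:500],None,fx=1.6,fy=1.6,interpolation=cv2.INTER_CUBIC),alpha=1.6))
s=monitor.observe();R,_=cv2.Rodrigues(s['ee_rot']);print(np.round(R,3))
w=imaging.get_image('wrist');print(w['mount'],w['fx'])
```

```text
[ 0.55283007 -0.25433989  0.18312468] 10.492271280262877
[[-0.22 -1.65]
 [ 1.19  0.23]
 [-0.37 -0.33]
 [ 1.18  0.31]
 [-0.64 -0.29]
 [ 0.68  0.07]
 [-8.96  1.49]]
vee [[ 0.55283007 -0.25433989  0.042     ]] table [[ 0.53370927 -0.15109555  0.063     ]]
0 [[ 0.5605753  -0.29616084  0.28603243]] [[541.01154591 212.84769445]] [[232.93504661 128.42741633]]
0.06 [[ 0.55916985 -0.28857201  0.28715316]] [[536.55679848 213.68572379]] [[234.98055625 128.86519204]]
0.12 [[ 0.55775469 -0.28093074  0.28780907]] [[531.96276817 214.59529916]] [[237.08094508 129.53267922]]
[[-0.891  0.454  0.   ]
 [ 0.454  0.891  0.   ]
 [-0.     0.    -1.   ]]
[[-1.09328892e-04 -9.67332466e-01 -2.53511120e-01  6.84694284e-02]
 [ 9.99999944e-01 -1.86299950e-04  2.79613390e-04 -1.61266870e-04]
 [-3.17708219e-04 -2.53511076e-01  9.67332432e-01 -1.39779369e-01]
 [ 0.00000000e+00  0.00000000e+00  0.00000000e+00  1.00000000e+00]] 371.55985358974783
```

View pics/sc.png

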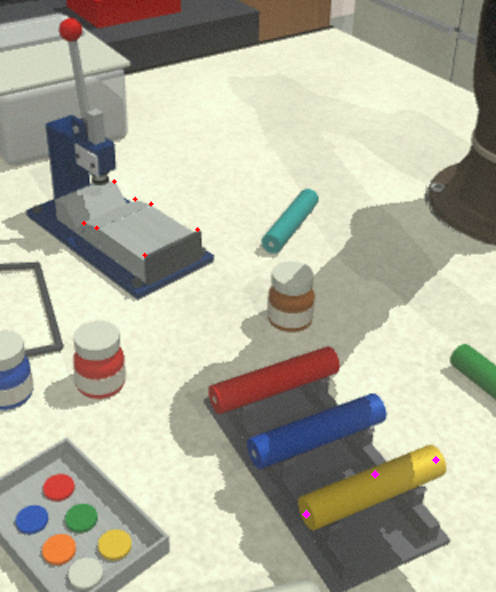

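The reprojection fits the press in the scene view too, and the magenta marks lie on the yellow rod. I'm moving above it.

Request:
{"fn": "move_arm", "kwargs": {"series": [[3.5, -2.8, -0.5, 0, 0, 2.75], [3.5, -2.8, -0.5, 0, 0, 2.75], [3.5, -2.8, -0.5, 0, 0, 2.75], [3.5, -2.8, -0.5, 0, 0, 2.75], [3.5, -2.8, -0.5, 0, 0, 2.75], [3.5, -2.8, -0.5, 0, 0, 2.75], [3.5, -2.8, -0.5, 0, 0, 2.75], [3.1, -2.5, -0.5, 0, 0, 2.75]], "grip": 0.6, "force": 15}}

```text
clock: 1.85
position: [0.5614, 0.3341, 0.2057]
ee_rot: [0.135, 3.138, -0.0]
force: [0.2, 0.9, 0.1]
width: 0.6
```

```bash
cat >> h.py <<'E'
def wcam(im,s):
    R,_=cv2.Rodrigues(np.array(s['ee_rot'],float)); T=np.eye(4); T[:3,:3]=R; T[:3,3]=s['position']
    M=np.linalg.inv(T@np.array(im['mount'])); im['rvec']=cv2.Rodrigues(M[:3,:3])[0]; im['tvec']=M[:3,3]; return im
def pose():
    s=monitor.observe(); R,_=cv2.Rodrigues(s['ee_rot']); print('t',round(s['clock'],2),np.round(s['position'],4),'yaw y',round(np.degrees(np.arctan2(R[1,1],R[0,1])),2),'zax',np.round(R[:,2],3),'w',round(s['width'],3),'F',np.round(s['force'],1),'j',np.round(s['joints'],2)); return s
E
cat > rod.py <<'E'
from h import *
s=pose(); im=wcam(imaging.get_image('wrist'),s); c=im['color'][:,:,::-1]
m=cv2.inRange(cv2.cvtColor(c,cv2.COLOR_BGR2HSV),(18,110,40),(36,255,255))
n,l,st,_=cv2.connectedComponentsWithStats(m); k=1+np.argmax(st[1:,4]); r=cv2.minAreaRect(cv2.findNonZero((l==k).astype(np.uint8)))
import sys; z=float(sys.argv[1]); bp=cv2.boxPoints(r); P=np.array([at_z(im,q,z)for q in bp]); e=[P[1]-P[0],P[2]-P[1]]; L=max(e,key=np.linalg.norm)
print(st[k],'c',np.round(P.mean(0),4),'len',np.linalg.norm(L),'ang',np.degrees(np.arctan2(L[1],L[0])))
cv2.imwrite('pics/'+sys.argv[2],c)
E
python3 rod.py .052 w1.png
```

```text
t 1.85 [0.5614 0.3341 0.2057] yaw y 85.07 zax [ 0.001 -0.    -1.   ] w 0.6 F [0.2 0.9 0.1] j [-0.63  0.51  0.01  1.55 -0.01  1.08  0.87]
[ 294  131   39  172 6062] c [0.5595 0.334  0.052 ] len 0.14136445906966358 ang -4.2057644511754235
```

View pics/w1.png

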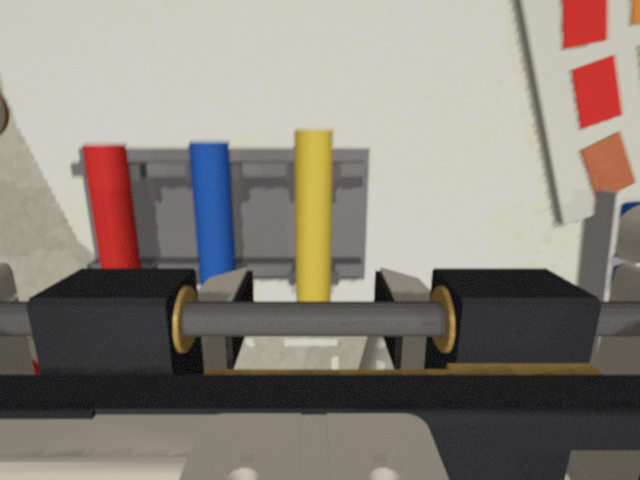

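The wrist view shows the yellow rod at (313,215), centred between the open fingers, with blue and red to its left. Descending and gripping.

Request:
{"fn": "move_arm", "kwargs": {"series": [[-0.1, 0.0, -3.5, 0, 0, 0], [-0.1, 0, -3.5, 0, 0, 0], [0, 0, -3, 0, 0, 0], [0, 0, -2, 0, 0, 0], [0, 0, -1.4, 0, 0, 0], [0, 0, -0.6, 0, 0, 0], [0, 0, 0, 0, 0, 0], [0, 0, 0, 0, 0, 0]]}}

```text
clock: 2.7
position: [0.5581, 0.3365, 0.0668]
ee_rot: [0.136, 3.137, 0.002]
force: [0.5, -0.3, -0.6]
width: 0.604
```

Request:
{"fn": "move_arm", "kwargs": {"series": [[0, 0, 0, 0, 0, 0], [0, 0, 0, 0, 0, 0], [0, 0, 0, 0, 0, 0], [0, 0, 0, 0, 0, 0], [0, 0, 0, 0, 0, 0]], "grip": 0.2, "force": 20}}

```text
clock: 3.2
position: [0.5577, 0.3352, 0.0661]
ee_rot: [0.137, 3.139, -0.001]
force: [-0.9, -3.9, 4.3]
width: 0.319
```

Request:
{"fn": "move_arm", "kwargs": {"series": [[0, 0, 0.6, 0, 0, 0], [0, 0, 1.4, 0, 0, 0], [0, 0, 3, 0, 0, 0], [0, 0, 4, 0, 0, 0], [0, 0, 4.4, 0, 0, 0]]}}

```text
clock: 3.7
position: [0.5569, 0.3361, 0.2015]
ee_rot: [-0.136, -3.138, 0.0]
force: [1.0, 0.7, -0.9]
width: 0.321
```

Request:
{"fn": "move_arm", "kwargs": {"series": [[0, -2, 0, 0, 0, 1], [-0.2, -3, 0, 0, 0, 1.5], [-0.2, -4, 0, 0, 0, 1.5], [-0.2, -4, 0, 0, 0, 1.5], [-0.2, -4, 0, 0, 0, 1.5], [-0.2, -4, 0, 0, 0, 1.5], [-0.2, -4, 0, 0, 0, 1.5], [-0.2, -4, 0, 0, 0, 1.5]]}}

```text
clock: 4.5
position: [0.5436, 0.0448, 0.201]
ee_rot: [-0.181, 3.135, 0.001]
force: [0.9, 0.5, -1.9]
width: 0.319
```

Request:
{"fn": "move_arm", "kwargs": {"series": [[-0.2, -4, 0, 0, 0, 1], [-0.2, -4, 0, 0, 0, 1], [-0.2, -3.5, 0, 0, 0, 1], [-0.2, -3, 0, 0, 0, 1], [-0.3, -2, 0, 0, 0, 0], [-0.2, -1.2, 0, 0, 0, 0], [0, 0, 0, 0, 0, 0], [0, 0, 0, 0, 0, 0]]}}

```text
clock: 5.3
position: [0.5309, -0.1297, 0.2001]
ee_rot: [-0.29, 3.128, 0.001]
force: [0.9, 1.0, -0.7]
width: 0.317
```

```bash
cat > loc.py <<'E'
from h import *
import sys
s=pose(); p=np.load('p.npy'); z=float(sys.argv[1])
def tol(P): d=np.asarray(P)[:2]-p[:2]; c,q=np.cos(p[2]),np.sin(p[2]); return np.round(np.array([c*d[0]+q*d[1],-q*d[0]+c*d[1]])*1e3,1)
print('tcp local',tol(s['position']),'yaw of press y',90+np.degrees(p[2]))
im={'w':lambda:wcam(imaging.get_image('wrist'),s),'t':lambda:imaging.get_image('top')}
for n in sys.argv[2]:
    i=im[n](); c=i['color'][:,:,::-1]; cv2.imwrite('pics/loc_%s_%d.png'%(n,s['clock']*10),c)
    m=cv2.inRange(cv2.cvtColor(c,cv2.COLOR_BGR2HSV),(20,110,40),(36,255,255))
    if n=='t': m[:,:360]=0; m[190:,555:]=0
    k_=cv2.connectedComponentsWithStats(m); st=k_[2]; k=1+np.argmax(st[1:,4]); r=cv2.minAreaRect(cv2.findNonZero((k_[1]==k).astype(np.uint8)))
    P=np.array([at_z(i,q,z)for q in cv2.boxPoints(r)]); e=[P[1]-P[0],P[2]-P[1]]; L=max(e,key=np.linalg.norm)
    print(n,st[k],'local',tol(P.mean(0)),'len',round(np.linalg.norm(L),4),round(min(map(np.linalg.norm,e)),4),'ang',round(np.degrees(np.arctan2(L[1],L[0])),1))
E
python3 loc.py 0.19 wt
```

```text
t 5.3 [ 0.5309 -0.1297  0.2001] yaw y 100.58 zax [ 0.001  0.001 -1.   ] w 0.317 F [ 0.9  1.  -0.7] j [ 0.1   0.35  0.06  1.83 -0.02  0.96  1.92]
tcp local [  1.1 126.6] yaw of press y 100.49227128026288
w [  278   128    73   175 12140] local [-33.9 127. ] len 0.0733 0.0279 ang 12.0
t [424 256  12  29 244] local [-43.8 135.7] len 0.0489 0.0191 ang 176.8
```

Request:
{"fn": "move_arm", "kwargs": {"series": [[0, -0.3, -3, 0, 0, 0], [0, 0, -3.5, 0, 0, 0], [0, 0, -3, 0, 0, 0], [0, 0, -1.5, 0, 0, 0], [0, 0, -0.7, 0, 0, 0], [0, 0, -0.4, 0, 0, 0], [0, 0, 0, 0, 0, 0], [0, 0, 0, 0, 0, 0]]}}

```text
clock: 6.2
position: [0.5312, -0.1339, 0.0796]
ee_rot: [-0.288, 3.127, -0.0]
force: [-0.4, 0.2, -0.5]
width: 0.322
```

```bash
python3 loc.py 0.063 w
```

```text
t 6.2 [ 0.5312 -0.1339  0.0796] yaw y 100.54 zax [ 0.002 -0.    -1.   ] w 0.322 F [-0.4  0.2 -0.5] j [ 0.12  0.51  0.05  1.94 -0.03  0.69  1.94]
tcp local [  0.7 122.4] yaw of press y 100.49227128026288
w [  278   128    73   175 12167] local [-32.8 122.9] len 0.0765 0.0291 ang 12.0
```

Request:
{"fn": "move_arm", "kwargs": {"series": [[0, 0, -0.1, 0, 0, 0], [0, 0, -0.1, 0, 0, 0], [0, 0, 0, 0, 0, 0], [0, 0, 0, 0, 0, 0]]}}

```text
clock: 6.65
position: [0.5308, -0.1341, 0.0771]
ee_rot: [-0.288, 3.128, -0.0]
force: [-0.0, 0.1, 3.0]
width: 0.317
```

Request:
{"fn": "move_arm", "kwargs": {"series": [[0, 0, 0, 0, 0, 0], [0, 0, 0, 0, 0, 0], [0, 0, 0, 0, 0, 0], [0, 0, 0, 0, 0, 0]], "grip": 0.46}}

```text
clock: 7.05
position: [0.5304, -0.134, 0.0766]
ee_rot: [0.288, -3.128, -0.0]
force: [0.4, -0.7, -1.5]
width: 0.458
```

Request:
{"fn": "move_arm", "kwargs": {"series": [[0, 0, 0.8, 0, 0, 0], [0, 0, 2, 0, 0, 0], [0, 0, 3, 0, 0, 0], [0, 0, 4, 0, 0, 0], [0, 0, 4, 0, 0, 0], [0, 0, 0, 0, 0, 0]]}}

```text
clock: 7.65
position: [0.5334, -0.1346, 0.2207]
ee_rot: [-0.287, 3.119, -0.004]
force: [0.3, -0.2, -0.1]
width: 0.461
```

```bash
python3 loc.py 0.063 wt
```

```text
t 7.65 [ 0.5334 -0.1346  0.2207] yaw y 100.51 zax [ 0.009 -0.001 -1.   ] w 0.461 F [ 0.3 -0.2 -0.1] j [ 0.1   0.33  0.06  1.8  -0.02  1.    1.93]
tcp local [  2.7 121.2] yaw of press y 100.49227128026288
w [ 297  128   38  175 6064] local [  2.2 122.7] len 0.1458 0.0284 ang 11.3
t [416 259  21  32 458] local [-40.4 122.2] len 0.0584 0.0301 ang -170.2
```

Request:
{"fn": "move_arm", "kwargs": {"series": [[-0.2, 0.5, 0, 0, 0, -4], [-0.2, 1, 0, 0, 0, -8], [-0.3, 1, 0, 0, 0, -8], [-0.2, 0.9, 0, 0, 0, -8], [0, 0, 0, 0, 0, -8], [0, 0, 0, 0, 0, -8], [0, 0, 0, 0, 0, -8], [0, 0, 0, 0, 0, -8]], "grip": 0.7}}

```text
clock: 8.55
position: [0.5205, -0.0998, 0.2133]
ee_rot: [-1.322, -2.847, 0.002]
force: [-0.4, -0.1, -0.6]
width: 0.701
```

Request:
{"fn": "move_arm", "kwargs": {"series": [[0, 0, 0, 0, 0, -8], [0, 0, 0, 0, 0, -8], [0, 0, -2, 0, 0, -8], [0, 0, -2, 0, 0, -6], [0, 0, -2, 0, 0, 0], [0, 0, 0, 0, 0, 0]]}}

```text
clock: 9.15
position: [0.5189, -0.0995, 0.1515]
ee_rot: [-2.005, -2.412, 0.007]
force: [-0.8, 0.2, 0.2]
width: 0.699
```

```bash
python3 loc.py 0.063 wt
```

```text
t 9.15 [ 0.5189 -0.0995  0.1515] yaw y 10.54 zax [-0.007  0.    -1.   ] w 0.699 F [-0.8  0.2  0.2] j [-0.18  0.39  0.35  1.94 -0.18  0.84  0.45]
tcp local [ -5.1 158.4] yaw of press y 100.49227128026288
w [ 242  277  144   26 3483] local [ -6.2 128.9] len 0.0936 0.0178 ang 10.7
t [390 215   1   1   1] local [ 90.3 163.9] len 0.0 0.0 ang 0.0
```

Request:
{"fn": "move_arm", "kwargs": {"series": [[0.2, 0, -2, 0, 0, 0], [0.2, 0, -2, 0, 0, 0], [0, 0, -1.6, 0, 0, 0], [0, 0, -1, 0, 0, 0], [0, 0, -0.6, 0, 0, 0], [0, 0, -0.2, 0, 0, 0], [0, 0, 0, 0, 0, 0]]}}

```text
clock: 9.95
position: [0.5258, -0.1001, 0.0811]
ee_rot: [2.008, 2.415, 0.001]
force: [0.1, 0.7, -0.0]
width: 0.698
```

```bash
python3 loc.py 0.063 w
```

```text
t 9.95 [ 0.5258 -0.1001  0.0811] yaw y 10.52 zax [ 0.001 -0.    -1.   ] w 0.698 F [ 0.1  0.7 -0. ] j [-0.14  0.5   0.31  1.99 -0.23  0.69  0.5 ]
tcp local [  1.5 156.6] yaw of press y 100.49227128026288
w [ 213  336  196   40 6580] local [ -0.4 122.9] len 0.0923 0.0212 ang 10.5
```

Request:
{"fn": "move_arm", "kwargs": {"series": [[0.05, -0.25, -0.3, 0, 0, 0], [0.05, -0.3, 0, 0, 0, 0], [0.05, -0.3, 0, 0, 0, 0], [0.06, -0.35, 0, 0, 0, 0], [0.07, -0.4, 0, 0, 0, 0], [0.08, -0.4, 0, 0, 0, 0], [0.08, -0.4, 0, 0, 0, 0], [0.08, -0.4, 0, 0, 0, 0]]}}

```text
clock: 10.8
position: [0.5308, -0.1284, 0.0777]
ee_rot: [2.009, 2.416, 0.0]
force: [0.2, 0.1, 0.4]
width: 0.699
```

Request:
{"fn": "move_arm", "kwargs": {"series": [[0.08, -0.4, 0, 0, 0, 0], [0.08, -0.4, 0, 0, 0, 0], [0.08, -0.4, 0, 0, 0, 0], [0.08, -0.4, 0, 0, 0, 0], [0.06, -0.3, 0, 0, 0, 0], [0.04, -0.2, 0, 0, 0, 0], [0, 0, 0, 0, 0, 0]]}}

```text
clock: 11.5
position: [0.5349, -0.1494, 0.0778]
ee_rot: [2.009, 2.415, -0.0]
force: [0.0, 0.2, -0.2]
width: 0.698
```

```bash
python3 loc.py 0.063 wt
```

```text
t 11.5 [ 0.5349 -0.1494  0.0778] yaw y 10.5 zax [ 0. -0. -1.] w 0.698 F [ 0.   0.2 -0.2] j [-0.04  0.53  0.31  1.94 -0.24  0.7   0.59]
tcp local [  1.5 106.5] yaw of press y 100.49227128026288
w [ 213  336  195   40 6581] local [-0.7 74.9] len 0.0899 0.0208 ang 10.5Traceback (most recent call last):
  File "loc.py", line 11, in <module>
    k_=cv2.connectedComponentsWithStats(m); st=k_[2]; k=1+np.argmax(st[1:,4]); r=cv2.minAreaRect(cv2.findNonZero((k_[1]==k).astype(np.uint8)))
                                                          ~~~~~~~~~^^^^^^^^^^
    return _wrapfunc(a, 'argmax', axis=axis, out=out, **kwds)
    return bound(*args, **kwds)
ValueError: attempt to get argmax of an empty sequence
```

Request:
{"fn": "move_arm", "kwargs": {"series": [[0.04, -0.2, 0, 0, 0, 0], [0.06, -0.3, 0, 0, 0, 0], [0.06, -0.3, 0, 0, 0, 0], [0.06, -0.3, 0, 0, 0, 0], [0.06, -0.3, 0, 0, 0, 0], [0.06, -0.3, 0, 0, 0, 0], [0.06, -0.3, 0, 0, 0, 0], [0, 0, 0, 0, 0, 0]]}}

```text
clock: 12.4
position: [0.539, -0.1696, 0.0778]
ee_rot: [2.009, 2.415, -0.0]
force: [0.3, -0.1, 0.3]
width: 0.702
```

```bash
python3 loc.py 0.063 w
```

```text
t 12.4 [ 0.539  -0.1696  0.0778] yaw y 10.48 zax [ 0. -0. -1.] w 0.702 F [ 0.3 -0.1  0.3] j [-0.01  0.54  0.31  1.92 -0.24  0.72  0.62]
tcp local [ 1.8 85.8] yaw of press y 100.49227128026288
w [ 214  336  215   40 6624] local [ 4.8 54.2] len 0.0991 0.0208 ang 10.4
```

Request:
{"fn": "move_arm", "kwargs": {"series": [[0.04, -0.2, 0, 0, 0, 0], [0.04, -0.2, 0, 0, 0, 0], [0.04, -0.2, 0, 0, 0, 0], [0, 0, 0, 0, 0, 0], [0, 0, 0, 0, 0, 0]]}}

```text
clock: 12.95
position: [0.5401, -0.1751, 0.0778]
ee_rot: [2.009, 2.416, 0.0]
force: [-0.2, 0.6, -0.6]
width: 0.7
```

```bash
python3 loc.py 0.055 w
```

```text
t 12.95 [ 0.5401 -0.1751  0.0778] yaw y 10.51 zax [ 0. -0. -1.] w 0.7 F [-0.2  0.6 -0.6] j [ 0.    0.55  0.31  1.91 -0.24  0.72  0.63]
tcp local [ 1.9 80.3] yaw of press y 100.49227128026288
w [ 214  354  198   22 3326] local [ 0.9 38.6] len 0.0973 0.0119 ang 10.5
```

Request:
{"fn": "move_arm", "kwargs": {"series": [[-0.2, 1, 0.5, 0, 0, 0], [-0.4, 2, 2, 0, 0, 0], [-0.4, 2, 4, 0, 0, 0], [-0.6, 3, 4, 0, 0, 0], [-0.6, 3, 4, 0, 0, 0], [-0.6, 3, 4, 0, 0, 0], [0, 0, 4, 0, 0, 0], [0, 0, 4, 0, 0, 0]]}}

```text
clock: 13.8
position: [0.5113, -0.0336, 0.344]
ee_rot: [-2.005, -2.419, -0.001]
force: [0.7, 0.2, -0.4]
width: 0.701
```

```bash
python3 loc.py 0.042 t
python3 - <<'E'
from h import *
a=cv2.imread(sorted(__import__('glob').glob('pics/loc_t_*.png'),key=__import__('os').path.getmtime)[-1])
A=cv2.resize(a[190:310,370:560],None,fx=3,fy=3,interpolation=cv2.INTER_CUBIC)
b=imaging.get_image('scene')['color'][:,:,::-1]
B=cv2.resize(b[110:310,190:400],None,fx=1.8,fy=1.8,interpolation=cv2.INTER_CUBIC)
o=np.zeros((720,575,3),np.uint8); o[:360,:570]=A; o[360:,:378]=B
cv2.imwrite('pics/v2.png',cv2.convertScaleAbs(cv2.resize(o,None,fx=.83,fy=.83),alpha=1.6))
E
```

```text
t 13.8 [ 0.5113 -0.0336  0.344 ] yaw y 10.7 zax [ 0.     0.001 -1.   ] w 0.701 F [ 0.7  0.2 -0.4] j [-0.35  0.17  0.38  1.71 -0.07  1.27  0.23]
tcp local [ -0.6 224.6] yaw of press y 100.49227128026288
t [473 236  22  43 515] local [-26.3   1.5] len 0.0863 0.0312 ang -169.4
```

View pics/v2.png

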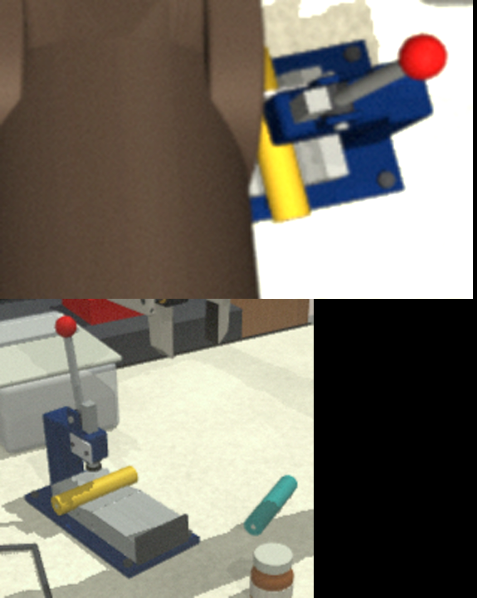

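The rod has rolled in and lies seated and untouched under the foot. Its near end is at about x = -69 mm, so its centre is about +1 mm. The knob is next: I go above it and take one close look.

Request:
{"fn": "move_arm", "kwargs": {"series": [[0.5, -2, 0.4, 0, 0, 0], [0.8, -4, 0.6, 0, 0, 0], [0.8, -4, 0.6, 0, 0, 0], [0.8, -4, 0.4, 0, 0, 0], [0.8, -4, 0, 0, 0, 0], [0.7, -4, 0, 0, 0, 0], [0.4, -3, 0, 0, 0, 0], [0.2, -1.1, 0, 0, 0, 0]]}}

```text
clock: 14.7
position: [0.5612, -0.2997, 0.3611]
ee_rot: [-2.013, -2.411, 0.003]
force: [-0.3, 0.2, -0.0]
width: 0.702
```

Request:
{"fn": "move_arm", "kwargs": {"series": [[0, 0, 0, 0, 0, 0], [0, 0, 0, 0, 0, 0]]}}

```text
clock: 14.9
position: [0.5625, -0.2949, 0.3615]
ee_rot: [-2.006, -2.416, -0.001]
force: [0.2, 0.7, 0.2]
width: 0.701
```

```bash
cat > knob.py <<'E'
from h import *
import sys
p=np.load('p.npy'); s=pose(); w=wcam(imaging.get_image('wrist'),s); b=imaging.get_image('scene'); a=imaging.get_image('top')
rays=[]
for n,i,box in(('w',w,(100,100,440,380)),('s',b,(180,90,200,170)),('t',a,(370,180,190,130))):
    c=i['color'][:,:,::-1]; cv2.imwrite('pics/k_%s_%d.png'%(n,s['clock']*10),c)
    m=cv2.inRange(cv2.cvtColor(c,cv2.COLOR_BGR2HSV),(0,150,50),(8,255,255)); k=np.zeros_like(m); x,y,W,H=box; k[y:y+H,x:x+W]=m[y:y+H,x:x+W]
    N,l,st,_=cv2.connectedComponentsWithStats(k)
    if N<2: print(n,'none'); continue
    j=1+np.argmax(st[1:,4]); (u,r)=cv2.minEnclosingCircle(cv2.findNonZero((l==j).astype(np.uint8)))
    rays.append((n,)+ray(i,u)); print(n,np.round(u,1),round(r,1),st[j,4])
e=np.array([-np.sin(p[2]),np.cos(p[2]),0]); nx=np.array([np.cos(p[2]),np.sin(p[2]),0]); o0=np.array([p[0],p[1],0])
# each view with the swing plane
for n,o,d in rays:
    t=((o0-o)@nx)/(d@nx); P=o+t*d; y,z=(P-o0)@e,P[2]; print(n,'plane hit',np.round(P,4),'y',round(y*1e3,1),'r',round(np.hypot(y+.02,z-.158)*1e3,1),'q',round(1.745-np.arctan2(z-.158,y+.02),3))
if len(rays)>1:
    A=sum(np.eye(3)-np.outer(d,d)/(d@d) for _,o,d in rays); B=sum((np.eye(3)-np.outer(d,d)/(d@d))@o for _,o,d in rays); P=np.linalg.solve(A,B); print('tri',np.round(P,4),'local x',round((P-o0)@nx*1e3,1),'y',round((P-o0)@e*1e3,1))
E
python3 knob.py
```

```text
t 14.9 [ 0.5625 -0.2949  0.3615] yaw y 10.59 zax [-0.     0.001 -1.   ] w 0.701 F [0.2 0.7 0.2] j [ 0.07  0.41  0.51  1.39 -0.2   1.4   0.76]
w [310.5 249.7] 23.6 1629
s [266. 107.] 37.1 1954
t [539.  212.5] 9.3 239
w plane hit [ 0.558  -0.2822  0.3228] y -28.4 r 165.0 q 0.123
s plane hit [ 0.5385 -0.1768  0.3595] y 78.9 r 224.5 q 0.63
t plane hit [ 0.5594 -0.29    0.2945] y -36.3 r 137.4 q 0.055
tri [ 0.5369 -0.2639  0.3441] local x -17.4 y -6.5
```

```bash
sed -i "s/(180,90,200,170)/(200,116,190,150)/" knob.py; python3 knob.py
python3 - <<'E'
from h import *
s=monitor.observe(); w=wcam(imaging.get_image('wrist'),s); a=imaging.get_image('top')
print(at_z(w,(310.5,249.7),.286), at_z(a,(539,212.5),.286))
E
```

```text
t 15.05 [ 0.5627 -0.2947  0.362 ] yaw y 10.66 zax [ 0.     0.001 -1.   ] w 0.7 F [0.2 0.1 0.7] j [ 0.07  0.41  0.51  1.39 -0.2   1.4   0.76]
w [309.8 249.6] 23.5 1608
s [268.5 116. ] 33.5 417
t [539.1 212.6] 9.2 240
w plane hit [ 0.5573 -0.2785  0.3351] y -24.6 r 177.1 q 0.148
s plane hit [ 0.5373 -0.1706  0.344 ] y 85.2 r 213.7 q 0.689
t plane hit [ 0.5596 -0.2908  0.2928] y -37.1 r 135.9 q 0.048
tri [ 0.5366 -0.2679  0.3265] local x -18.4 y -10.3
[ 0.55991473 -0.29427078  0.286     ] [ 0.56123812 -0.29302358  0.286     ]
```

Request:
{"fn": "move_arm", "kwargs": {"series": [[-0.2, 0.05, -2, 0, 0, 0], [0, 0, -2, 0, 0, 0], [0, 0, -1.6, 0, 0, 0], [0, 0, -1, 0, 0, 0], [0, 0, -0.6, 0, 0, 0], [0, 0, 0, 0, 0, 0], [0, 0, 0, 0, 0, 0]]}}

```text
clock: 16.0
position: [0.5605, -0.2963, 0.2905]
ee_rot: [2.008, 2.415, 0.0]
force: [0.1, 0.0, 0.6]
width: 0.701
```

Request:
{"fn": "move_arm", "kwargs": {"series": [[0, 0, 0, 0, 0, 0], [0, 0, 0, 0, 0, 0], [0, 0, 0, 0, 0, 0], [0, 0, 0, 0, 0, 0], [0, 0, 0, 0, 0, 0], [0, 0, 0, 0, 0, 0]], "grip": 0.2, "force": 15}}

```text
clock: 16.6
position: [0.5607, -0.2961, 0.29]
ee_rot: [2.008, 2.415, 0.001]
force: [1.4, -1.1, -0.3]
width: 0.311
```

Run:
```python
import numpy as np
q=np.linspace(.02,1.37,25); b=1.745-q; y=13*np.cos(b); z=13*np.sin(b); t=.18312
d=np.c_[-np.sin(t)*np.diff(y),np.cos(t)*np.diff(y),np.diff(z)]
for i in range(0,24,8): print([[round(v,2) for v in r] for r in d[i:i+8].tolist()],round(q[i+8],2))
```

```text
[[-0.13, 0.71, 0.09], [-0.13, 0.72, 0.05], [-0.13, 0.72, 0.01], [-0.13, 0.72, -0.03], [-0.13, 0.72, -0.07], [-0.13, 0.71, -0.11], [-0.13, 0.7, -0.15], [-0.13, 0.69, -0.19]] 0.47
[[-0.13, 0.68, -0.23], [-0.12, 0.67, -0.27], [-0.12, 0.65, -0.31], [-0.12, 0.63, -0.35], [-0.11, 0.61, -0.38], [-0.11, 0.59, -0.42], [-0.11, 0.57, -0.45], [-0.1, 0.54, -0.48]] 0.92
[[-0.1, 0.51, -0.51], [-0.09, 0.49, -0.54], [-0.08, 0.45, -0.57], [-0.08, 0.42, -0.59], [-0.07, 0.39, -0.61], [-0.07, 0.35, -0.64], [-0.06, 0.32, -0.66], [-0.05, 0.28, -0.67]] 1.37
```

Request:
{"fn": "move_arm", "kwargs": {"series": [[-0.13, 0.71, 0.09, 0, 0, 0], [-0.13, 0.72, 0.05, 0, 0, 0], [-0.13, 0.72, 0.01, 0, 0, 0], [-0.13, 0.72, -0.03, 0, 0, 0], [-0.13, 0.72, -0.07, 0, 0, 0], [-0.13, 0.71, -0.11, 0, 0, 0], [-0.13, 0.7, -0.15, 0, 0, 0], [-0.13, 0.69, -0.19, 0, 0, 0]]}}

```text
clock: 17.4
position: [0.5502, -0.2385, 0.2864]
ee_rot: [2.007, 2.415, 0.001]
force: [4.2, -2.2, 3.8]
width: 0.317
```

Request:
{"fn": "move_arm", "kwargs": {"series": [[-0.13, 0.68, -0.23, 0, 0, 0], [-0.12, 0.67, -0.27, 0, 0, 0], [-0.12, 0.65, -0.31, 0, 0, 0], [-0.12, 0.63, -0.35, 0, 0, 0], [-0.11, 0.61, -0.38, 0, 0, 0], [-0.11, 0.59, -0.42, 0, 0, 0], [-0.11, 0.57, -0.45, 0, 0, 0], [-0.1, 0.54, -0.48, 0, 0, 0]]}}

```text
clock: 18.2
position: [0.5409, -0.1881, 0.2573]
ee_rot: [-2.007, -2.417, -0.003]
force: [3.9, 1.4, 5.6]
width: 0.312
```

Request:
{"fn": "move_arm", "kwargs": {"series": [[-0.1, 0.51, -0.51, 0, 0, 0], [-0.09, 0.49, -0.54, 0, 0, 0], [-0.08, 0.45, -0.57, 0, 0, 0], [-0.08, 0.42, -0.59, 0, 0, 0], [-0.07, 0.39, -0.61, 0, 0, 0], [-0.07, 0.35, -0.64, 0, 0, 0], [-0.06, 0.32, -0.66, 0, 0, 0], [-0.05, 0.28, -0.67, 0, 0, 0]]}}

```text
clock: 19.0
position: [0.5349, -0.1556, 0.2091]
ee_rot: [-2.006, -2.417, -0.003]
force: [3.0, 3.0, 6.0]
width: 0.313
```

```bash
python3 loc.py 0.042 ""
```

```text
t 19.0 [ 0.5349 -0.1556  0.2091] yaw y 10.61 zax [ 0.001  0.002 -1.   ] w 0.313 F [3. 3. 6.] j [-0.14  0.37  0.44  1.82 -0.19  0.99  0.57]
tcp local [  0.4 100.4] yaw of press y 100.49227128026288
```

Request:
{"fn": "move_arm", "kwargs": {"series": [[-0.01, 0.05, -0.2, 0, 0, 0], [-0.01, 0.05, -0.2, 0, 0, 0], [-0.01, 0.05, -0.2, 0, 0, 0], [0, 0, 0, 0, 0, 0], [0, 0, 0, 0, 0, 0]]}}

```text
clock: 19.5
position: [0.5349, -0.1554, 0.2048]
ee_rot: [2.007, 2.416, 0.004]
force: [-0.8, 1.2, 19.1]
width: 0.316
```

Request:
{"fn": "move_arm", "kwargs": {"series": [[0, 0, 0, 0, 0, 0], [0, 0, 0, 0, 0, 0], [0, 0, 0, 0, 0, 0], [0, 0, 0, 0, 0, 0], [0, 0, 0, 0, 0, 0]], "grip": 0.7}}

```text
clock: 20.0
position: [0.534, -0.1561, 0.2027]
ee_rot: [-2.008, -2.415, 0.001]
force: [0.5, 0.6, 0.6]
width: 0.682
```

Request:
{"fn": "move_arm", "kwargs": {"series": [[0, 0, 1, 0, 0, 0], [0, 0, 2, 0, 0, 0], [0, 0, 3, 0, 0, 0], [-0.5, 2, 4, 0, 0, 0], [-1, 3, 3, 0, 0, 0], [-1, 4, 0, 0, 0, 0], [-1, 4, 0, 0, 0, 0], [-1, 4, 0, 0, 0, 0]]}}

```text
clock: 20.8
position: [0.4888, 0.0149, 0.3342]
ee_rot: [2.009, 2.414, 0.002]
force: [0.9, 0.3, -0.0]
width: 0.698
```

Request:
{"fn": "move_arm", "kwargs": {"series": [[-1, 4, 0, 0, 0, 0], [-1, 4, 0, 0, 0, 0], [-1, 4, 0, 0, 0, 0], [-1, 4, 0, 0, 0, 0], [0, 3, 0, 0, 0, 0], [0, 2, 0, 0, 0, 0], [0, 0, 0, 0, 0, 0], [0, 0, 0, 0, 0, 0]]}}

```text
clock: 21.6
position: [0.4494, 0.2233, 0.3335]
ee_rot: [2.008, 2.416, -0.0]
force: [0.1, -0.3, -0.0]
width: 0.702
```

```bash
python3 loc.py 0.042 t; python3 knob.py
python3 - <<'E'
from h import *
a=imaging.get_image('top')['color'][:,:,::-1]; b=imaging.get_image('scene')['color'][:,:,::-1]
o=np.zeros((600,800,3),np.uint8)
A=cv2.resize(a[190:310,370:560],(400,253),interpolation=cv2.INTER_CUBIC); B=cv2.resize(b[150:310,190:350],(400,400),interpolation=cv2.INTER_CUBIC)
o[:253,:400]=A; o[:400,400:]=B; o[253:553,:400]=cv2.resize(a,(400,300),interpolation=cv2.INTER_AREA)
cv2.imwrite('pics/v3.png',cv2.convertScaleAbs(o,alpha=1.6))
E
```

```text
t 21.6 [0.4494 0.2233 0.3335] yaw y 10.53 zax [ 0.    -0.001 -1.   ] w 0.702 F [ 0.1 -0.3 -0. ] j [-0.74  0.16  0.21  1.74 -0.03  1.24 -0.34]
tcp local [-14.7 488.5] yaw of press y 100.49227128026288
t [470 238  25  41 530] local [-27.9   1.3] len 0.0827 0.0309 ang -170.1
t 21.65 [0.4496 0.2227 0.3334] yaw y 10.46 zax [ 0.    -0.001 -1.   ] w 0.702 F [-0.  -1.1  0.5] j [-0.74  0.16  0.21  1.74 -0.03  1.24 -0.34]
w [393.3 254.1] 60.8 2750
s [268.5 116. ] 33.5 415
t [444.4 239. ] 8.1 210
w plane hit [0.4555 0.271  0.4055] y 534.3 r 607.0 q 1.325
s plane hit [ 0.5373 -0.1706  0.344 ] y 85.2 r 213.7 q 0.689
t plane hit [ 0.534  -0.1526  0.2183] y 103.5 r 137.4 q 1.291
tri [0.5348 0.0321 0.3548] local x 34.5 y 284.9
```

View pics/v3.png

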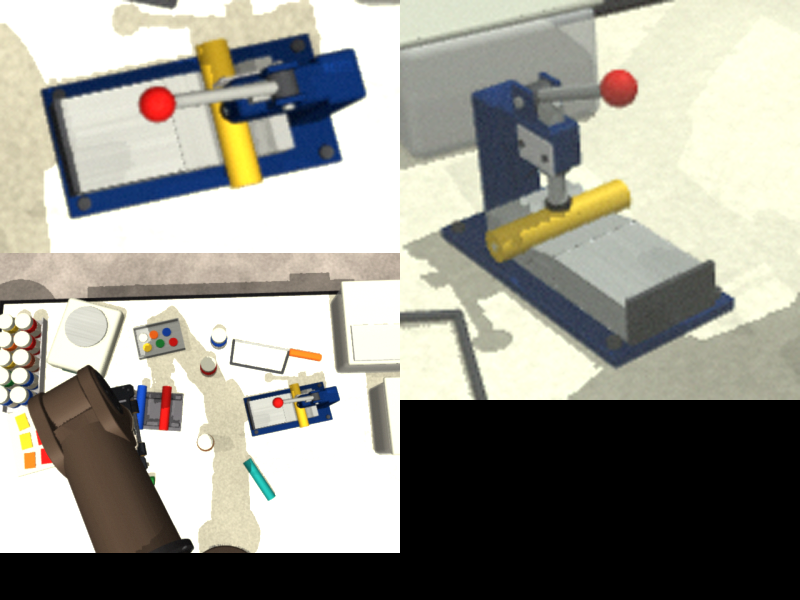

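The foot rests on the rod. I'll check the lever angle against the stop using the knob pixels: scene (277.6,185.2) and top (444.4,239).

Run:
```python
from h import *
p=np.load('p.npy'); a=imaging.get_image('top'); b=imaging.get_image('scene')
def W(x,y,z): c,s=np.cos(p[2]),np.sin(p[2]); return [p[0]+c*x-s*y,p[1]+s*x+c*y,z]
for q in (1.15,1.25,1.3,1.35): k=W(0,-.02+.13*np.cos(1.745-q),.158+.13*np.sin(1.745-q)); print(q,proj(a,k),proj(b,k))
for x in(-.07,0,.07): print(x,proj(a,W(x,0,.042)),proj(b,W(x,0,.042)))
for n,i in(('t',a),('s',b)):
    m=cv2.inRange(cv2.cvtColor(i['color'][:,:,::-1].copy(),cv2.COLOR_BGR2HSV),(20,110,40),(36,255,255)); 
    k=np.zeros_like(m); y,x=(slice(195,300),slice(450,510)) if n=='t' else (slice(200,270),slice(215,300)); k[y,x]=m[y,x]
    print(n,cv2.boxPoints(cv2.minAreaRect(cv2.findNonZero(k))).round(1).tolist())
```

```text
1.15 [[454.90896698 235.77211213]] [[272.43012974 172.44888067]]
1.25 [[449.7794037  237.75114708]] [[274.79005592 178.69788289]]
1.3 [[447.47188817 238.69795806]] [[275.84175366 181.85656146]]
1.35 [[445.34130661 239.61319218]] [[276.80366199 185.02429278]]
-0.07 [[487.90329215 277.67874376]] [[277.80151177 226.99161987]]
0 [[479.07840993 243.60586728]] [[253.20205808 237.4005246 ]]
0.07 [[470.43051801 210.21635053]] [[226.99525624 248.48955556]]
t [[462.1000061035156, 210.8000030517578], [477.0, 207.0], [494.5, 275.6000061035156], [479.6000061035156, 279.3999938964844]]
s [[222.6999969482422, 243.39999389648438], [278.5, 220.10000610351562], [283.5, 232.0], [227.60000610351562, 255.1999969482422]]
```

Both views put the lever at about 1.35, on its stop, and the rod's centre within about 2 mm of the foot. Handing in.

```bash
python3 -c "
from cell import workorder; print(workorder.sign_off())"
```

```text
the job is handed in; nothing more can be done
None
```

The yellow rod is clamped in the vee, and I handed the job in at about 22 s of the 69 s allowed. I laid it on the press table along the vee, let go and backed the fingers away. I then nudged it over the lead-in edge so it rolled down and settled by itself. After that I swung the red-knobbed lever over to its stop, let go and drew the arm clear.

**Last checks:**
- **Lever:** it stayed down after I let go. The knob's position in both the top and scene views matches 1.35 rad, the stop angle. At the stop, the force at the tool rose to about 19 N.
- **Rod:** it lies in the vee under the foot, with its middle within about 2 mm of the foot's centre.
- **Other things:** the red and blue rods in the rack, the jars, the saw and the teal loose rod look undisturbed in the last picture. The arm hid part of the rack and most of the green rod, but I did not move near the green rod.

**Checks that failed:**
- **Knob check by script:** the automatic knob detection in the scene view kept picking up a red box. I read that knob position by eye from the picture instead.
- **Press fit:** one of the seven points used to locate the press, an edge behind the vee, did not fit (9 pixels off), so I gave it little weight. The other six fit within 2 pixels.

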